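# Set up the induction plate: pan on the ring, selector to level six, start

## Robot

A 7-joint arm with a two-finger parallel gripper is mounted at the origin on a cart in front of the work surface, level with it; the furniture and walls round the work are solid. World frame = base frame: x ahead of the robot, y to its left, z up, the work surface at z = 0. Lengths are in m, angles in rad, forces in N, time in s.
With the tool pointing down it reaches from about 0.35 to 0.9 m from the base axis. Payload 8.1 kg.
Tool frame: the origin (TCP) lies at the very end of the fingers, on their centre line; the grasp point (between the pads) lies 19 mm behind it; z points along the fingers, y is the line along which they close (so a half turn about z gives the same grasp; the last joint's range is limited). The gripper opens to 85 mm and grips with 20 to 120 N. Pads are 22 mm wide; open, the fingers measure 114 mm over their backs; the gripper's body (76 mm by 85 mm) begins 54 mm behind the grasp point. The pads swing forward as they close: fully open they stand 13 mm farther back than shut.
Start: joints at [-1.426, 0.434, 0.025, 1.573, -0.012, 1.134, -0.075], TCP at [0.153, 0.606, 0.231] pointing down, gripper open.
Joint ranges: [-2.62, 2.62], [-0.44, 2.09], [-1.27, 1.32], [0.08, 2.57], [-1.32, 4.46], [0.12, 2], [-2.74, 2.74]. Speed limits (rad/s): [2.22, 2.22, 3.01, 3.01, 3.14, 3.14, 3.14].

## Interface

Orientations are given as a rotation vector (axis times angle).
In Python, from cell import bot gives the robot as it stands. Calls block until the motion is done:
- bot.goto(position, orientation): joint-space move of the TCP to a pose.
- bot.move_straight(position, rot=None, rate=0.15, contact_N=None): straight line of the TCP; rot=None keeps the orientation; rate is the mean speed in m/s. With contact_N (N) it stops when the force on the tool has changed by that much, and returns True; else False.
- bot.move_joints(angles): joint-space move.
- bot.set_gripper(opening): finger opening in m; the grip force is fixed at half the most; returns when the fingers have stopped.
- bot.sleep(seconds).
- bot.solve_ik(position, orientation): joint angles nearest the present ones, or None.
- bot.observe(): the state.
- bot.read_camera(name): name is "side" or "top" or "wrist"; returns a dict with "img" (420x560x3 uint8, blue, green, red), "depth" (420x560 float32, m along the optical axis (not along the pixel's ray), 0 where there is no reading), "fx", "fy", "cx", "cy" (pixels), "cam_to_world" (4x4, takes a point from camera to world coordinates); the wrist camera has in their place "T_tool_cam" (4x4, takes a point from camera to tool coordinates, whose origin is the TCP and whose axes are the flange's). Camera axes: x right, y up, looking along -z (the intrinsics and any distortion apply to the point x, -y, -z); pixel columns grow to the right and rows downward; lengths in m; the calibration is good to about 2 mm. A picture is of the moment at which its call begins: read the wrist's pose just before it.
A pose or a line that the arm cannot do raises bot.IKError and nothing moves.
- bot.close_job(): hands the job in; it is judged then, once.
The state is a dict: "t": time; "joint_pos": joint angles; "joint_vel": joint speeds; "tau": joint torques, N m; "eef_pos": TCP position; "orientation": TCP orientation; "contact_force": force on the tool from outside, world axes, zero at the start; "moment": the same for the moment, N m; "gripper_width": finger opening in m; "finger_force": force on a finger pad.
Only numpy, scipy, OpenCV 4.12 (cv2) and the standard library are available. Lean on these libraries where they do the work, as an engineer would, in place of code of your own. Each camera call takes 0.05 s, during which the arm holds its last target. There are 200 camera calls.

## Task

Get the table-top induction plate going without picking anything up. With the fingers only push the small lidded pan across the glass until its round base stands inside the big printed ring, and push the wing of the rotary selector round with a fingertip (it clicks at every stroke) to the sixth stroke clockwise from the off mark. When both are right, press the round start key down and let it come up again; push gently, grip or lift nothing, leave the oblong lock key alone and do not shift the other things on the worktop.

Things in the scene. Friction and masses are not known exactly. Their poses are not given: they have to be found in the camera images.
- plate: Table-top induction plate, fixed: flat box 210 (its x) x 350 (its y) x 48 mm, dark glass top 48 mm above the worktop. Origin: centre of its underside, on the worktop. x away from the robot, y left, z up (yaw up to 0.13 rad). Ring on the left, selector and keys on the right. Wall cabinets above: front at world x 0.63, knobs to 0.60, underside at z 0.46.
- zone (a point): Centre of the big printed ring (inner radius 72 mm, flat print; a smaller ring lies inside it) on the glass, at plate x -20, y +35 mm, z 48 mm. The pan's base is inside the ring while its centre is within 17 mm of this point.
- pan: Round lidded steel pan, loose, 0.4 to 0.85 kg, slides on the glass under a few N. Upright wall 110 mm across, 42 mm high; lid (fixed) and knob reach 65 mm; loop ears stick out along its x and -x to 72 mm from the axis, 20 mm to either side, 30 to 38 mm up. Origin: centre of its underside. Starts on the glass 50 to 75 mm left of the ring's centre, ears roughly along plate x (0.3 rad).
- selector (a joint): Selector angle, rad, growing clockwise from above. Nine stops pi/6 apart: 0 = off (printed circle, 8 o'clock if plate +x is 12), then eight strokes, each longer than the last, to 4 o'clock; the sixth is at 3.142 (2 o'clock). Starts between off and the second stroke. A sprung ball holds each stop: 2 to 3 N near the wing's end moves it on; past half way it snaps to the next stop and stays.
- selector_axis (a point): Point on the selector's upright turning axis at the height of the glass, at plate x 0, y -112 mm, z 48 mm.
- selector_tip (a point): Outer end of the pointer wing, on its top edge: 48 mm from the turning axis, 24 mm above the glass. The knob is a hub 31 mm across, 16 mm high, with one wing 11 mm thick that runs out to 48 mm radius (a blunt 14 mm tail behind); its upright flanks stand 6 to 24 mm above the glass; a dark line on top points along it.
- start_key (a joint): Travel of the round start key, m: 0 up, 0.004 fully down (spring, 1 N to begin, about 4.5 N fully down). Down past 0.0025 starts the plate.
- start_key_top (a point): Centre of the top of the round start key (21 mm across, standing 6 mm above the glass), the left one of the two keys at the front of the control panel. Pressed straight down.
- lock_key (a joint): Travel of the oblong lock key, m, 0 up, 0.004 fully down, same spring. Not to be pressed.
- lock_key_top (a point): Centre of the top of the oblong lock key (28 x 12 mm), 49 mm to the right of the start key, 6 mm above the glass.
- teaspoon: Bystander, loose: steel teaspoon, 130 mm, lying on the rear right corner of the plate, behind the selector. Origin: centre of its underside.
- kitchen_timer: Bystander, loose: round wind-up kitchen timer with its own turning top, 63 mm across, 54 mm high, on the worktop right beside the plate; not part of the job. Origin: centre of its underside.
- mug: Bystander, loose: two-tone mug, 92 mm high, on the worktop to the right. Origin: centre of its underside.
- salt_shaker: Bystander, loose: glass salt shaker, 44 mm across, 90 mm high, on the worktop to the right. Origin: centre of its underside.
- honey_jar: Bystander, loose: lidded honey jar, 66 mm across, 102 mm high, on the worktop to the left. Origin: centre of its underside.
- pumpkin: Bystander, loose: small decorative pumpkin, 62 mm across, 59 mm high, on the worktop to the left. Origin: centre of its underside.
- wooden_spoon: Bystander, loose: wooden spoon, 316 mm, lying flat on the worktop at the far left. Origin: centre of its underside.
Things that resemble listed ones, but are neither listed nor needed, are in the scene too. Leave any orange look-alike of the pan alone.

How it is judged:
By the outcome, as a careful person would: the job done as asked, in the order asked, and still so for the second after the job is handed in, with the robot touching nothing.
It also fails if it takes over 72 s, if anything falls off the work surface, if the arm or the gripper's body presses on something with over 40 N, if the wrist force passes 120 N, or if a joint passes its speed limit or range.

## Working session

There is one attempt and no reset: what is moved stays moved. The work goes in short steps, each a Python script; the robot and the scene stay as the last script left them, time stands still between calls to the robot, and variables do not carry over. Pictures are saved under pics/ and viewed, at most 10 in all, crops included, and the job is handed in when it is done.

```bash
ls; mkdir -p pics
python3 - <<'E'
from cell import bot
import cv2,numpy as np,pickle
d={}
for n in ("top","side"):
    c=bot.read_camera(n); d[n]=c; cv2.imwrite(f"pics/{n}0.png",c["img"]); print(n,{k:(v if k not in("img","depth") else v.shape) for k,v in c.items()})
pickle.dump(d,open("c0.pkl","wb"))
o=bot.observe();print(o)
E
```

```text
pics
top {'img': (420, 560, 3), 'depth': (420, 560), 'fx': 480.5264109668925, 'fy': 480.5264109668925, 'cx': 276.23068462001186, 'cy': 204.37459202277665, 'cam_to_world': array([[ 0.0237593 ,  0.98025458, -0.19630703,  0.20398356],
       [-0.99961208,  0.02614866,  0.00958836,  0.2537076 ],
       [ 0.01453219,  0.19600307,  0.9804956 ,  1.51362176],
       [ 0.        ,  0.        ,  0.        ,  1.        ]])}
side {'img': (420, 560, 3), 'depth': (420, 560), 'fx': 404.3456412858947, 'fy': 404.3456412858947, 'cx': 277.8498013388338, 'cy': 214.6284586612753, 'cam_to_world': array([[ 0.93613562,  0.18592105, -0.29846852,  0.13886149],
       [-0.35160899,  0.48379949, -0.80144194, -0.77812798],
       [-0.00460601,  0.85520256,  0.51827345,  0.73252871],
       [ 0.        ,  0.        ,  0.        ,  1.        ]])}
{'t': 0.1, 'joint_pos': array([-1.42555502,  0.43514927,  0.02496559,  1.57401566, -0.01159966,
        1.13400989, -0.07510404]), 'joint_vel': array([ 0.00166765, -0.00230576, -0.00054089, -0.00200096, -0.00010479,
        0.00117893,  0.00096654]), 'tau': array([ 2.48501492e-03, -6.71762753e+01,  1.02758445e+00, -3.16905677e+01,
        1.57473364e-02,  7.12814508e-03, -4.43381600e-05]), 'eef_pos': array([0.15325366, 0.60544204, 0.23060317]), 'orientation': array([-3.88409344e-01, -3.11743810e+00,  2.25615026e-03]), 'contact_force': array([ 0.09919685,  0.05814749, -0.24242823]), 'moment': array([ 0.01824541,  0.03310815, -0.02879902]), 'finger_force': 0.0, 'gripper_width': 0.08518399858930632}
```

View pics/top0.png

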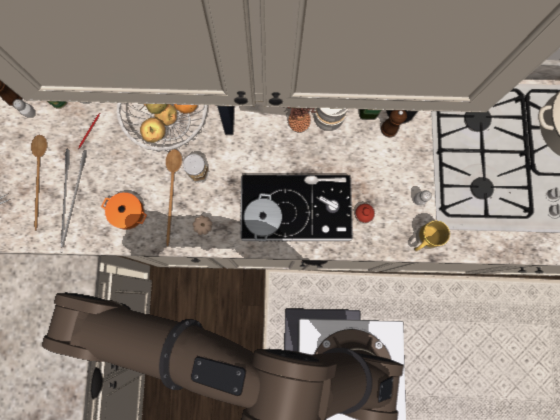

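View pics/side0.png

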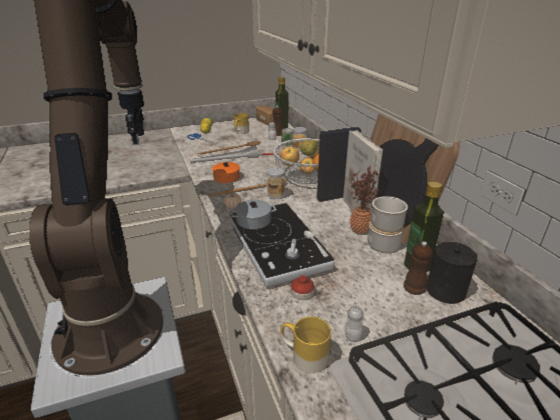

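The steel pan is at top (263,215), and the orange look-alike at (124,210) is to be left alone. The selector is at (331,204), the start key at about (325,229), the lock key at about (341,229) and the timer at (365,212). Next I'll fit the plate outline.

```bash
cat > h.py <<'E'
import cv2,numpy as np
from scipy.spatial.transform import Rotation as R
from cell import bot
def cast(c,uv,z,T=None):
    T=c["cam_to_world"] if T is None else T
    uv=np.atleast_2d(np.asarray(uv,float))
    d=np.c_[(uv[:,0]-c["cx"])/c["fx"],-(uv[:,1]-c["cy"])/c["fy"],-np.ones(len(uv))]@T[:3,:3].T
    o=T[:3,3]; return o+d*((z-o[2])/d[:,2])[:,None]
def wrist():
    o=bot.observe(); W=np.eye(4); W[:3,:3]=R.from_rotvec(o["orientation"]).as_matrix(); W[:3,3]=o["eef_pos"]
    c=bot.read_camera("wrist"); c["cam_to_world"]=W@c["T_tool_cam"]; return c
def down(yaw):  # tool z down, tool y (closing line) at world angle yaw
    y=np.array([np.cos(yaw),np.sin(yaw),0]); z=np.array([0,0,-1.]); return R.from_matrix(np.c_[np.cross(y,z),y,z]).as_rotvec()
E
python3 - <<'E'
import pickle; from h import *
c=pickle.load(open("c0.pkl","rb"))["top"]; im=c["img"]
g=cv2.cvtColor(im,cv2.COLOR_BGR2GRAY); m=np.zeros_like(g); m[165:248,232:360]=(g[165:248,232:360]<60)*255
m=cv2.morphologyEx(m,cv2.MORPH_CLOSE,np.ones((25,25)))
m=cv2.morphologyEx(m,cv2.MORPH_OPEN,np.ones((9,9)))
k,_=cv2.findContours(m,0,2); k=max(k,key=cv2.contourArea); r=cv2.minAreaRect(k); b=cv2.boxPoints(r); print(r)
P=cast(c,b,.048); print(P.round(3),[np.linalg.norm(P[i]-P[i-1]).round(3) for i in range(4)],P.mean(0))
print("pan",cast(c,[263,215],.09)); print("selector",cast(c,[[331,204]],.06),"orange",cast(c,[124,210],.05))
print("pan depth z", c["depth"][215,263], c["depth"][190,290])
w=wrist(); print(w["T_tool_cam"].round(3),w["fx"],w["cx"],w["cy"])
cv2.imwrite("pics/crop0.png",cv2.resize(im[160:255,225:385],None,fx=5,fy=5,interpolation=cv2.INTER_CUBIC))
E
```

```text
((296.5, 206.5), (63.0, 109.0), 90.0)
[[0.589 0.349 0.048]
 [0.598 0.006 0.048]
 [0.398 0.007 0.048]
 [0.39  0.342 0.048]] [np.float64(0.199), np.float64(0.344), np.float64(0.2), np.float64(0.335)] [0.49367646 0.17593009 0.048     ]
pan [[0.45537475 0.27878712 0.09      ]]
selector [[0.5007113  0.07027351 0.06      ]] orange [[0.46680338 0.70845364 0.05      ]]
pan depth z 1.4207428 1.5004476
[[-0.     0.949  0.316  0.081]
 [ 1.     0.    -0.001  0.   ]
 [-0.001  0.316 -0.949 -0.143]
 [ 0.     0.     0.     1.   ]] 333.4596965675995 279.31569837463417 206.41968225859725
```

View pics/crop0.png

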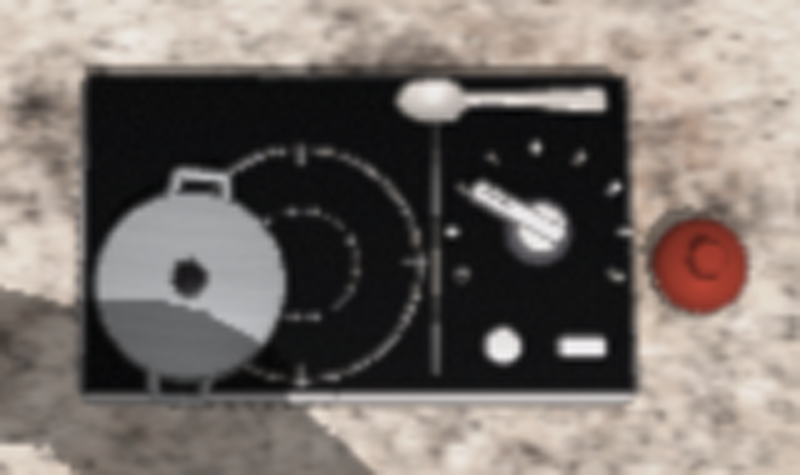

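The only steel pan is at crop (190,278), so it is the one meant; the orange look-alike is off the plate. The wing points to 10 o'clock, crop (478,187), which is the second stroke, so it needs four more clicks. Next a closer wrist view.

Run:
```python
from h import *; import pickle
bot.goto([.40,.15,.30],down(np.pi/2)); bot.set_gripper(.0)
c=wrist(); pickle.dump(c,open("w1.pkl","wb")); o=bot.observe(); print(o["t"],o["eef_pos"],o["joint_pos"],o["gripper_width"])
cv2.imwrite("pics/w1.png",c["img"])
```

```text
2.8583 [0.3999936  0.14997638 0.3000034 ] [-0.84364488  0.031286    0.37656727  1.93471987 -0.01247153  1.17780585
  1.10827325] -0.00022262013276315925
```

View pics/w1.png

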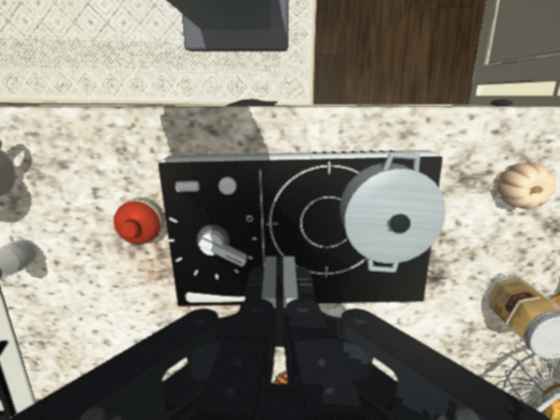

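The wrist view is upside down. It shows the start key at (228,186), the lock key at (187,187), the hub at (212,240) with the wing tip at (245,261), ring marks at (328,167), (327,272) and (271,222), and the pan knob at (400,223).

Run:
```python
from h import *; import pickle
c=pickle.load(open("w1.pkl","rb")); g=cv2.cvtColor(c["img"],6)
m=((g<70)*255).astype(np.uint8); m[:130]=0; m[310:]=0; m[:, :155]=0; m[:,450:]=0
# plate edges: left/right/front by row/column extents on dark mask
rows=range(175,240,5); L=[(np.where(m[r])[0].min(),r) for r in rows]
Rr=[(np.where(m[r])[0].max(),r) for r in range(260,298,4)]
F=[(x,np.where(m[:,x])[0].min()) for x in range(175,330,8)]
for n,e in(("right edge",L),("left edge",Rr),("front",F)):
    P=cast(c,e,.048); v=cv2.fitLine(P[:,:2].astype(np.float32),cv2.DIST_HUBER,0,.01,.01).ravel(); print(n,v.round(4))
def blob(u,v,r,t=130):
    s=((g[v-r:v+r+1,u-r:u+r+1]>t)*255).astype(np.uint8); n,l,st,ce=cv2.connectedComponentsWithStats(s); i=l[r,r]; return ce[i]+[u-r,v-r],st[i,4]
for n,u,v,z in(("start",228,186,.054),("lock",187,187,.054)):
    p,a=blob(u,v,16); print(n,p,a,cast(c,p,z))
print("ring",cast(c,[[328,167],[327,272],[271,222]],.048).round(4))
print("hub",cast(c,[212,240],.066),"tip",cast(c,[245,261],.072))
print("knob",cast(c,[400,223],.113),"ears",cast(c,[[405,160],[383,266]],.085))
# pan lid rim circle (z .048+.042)
hsv=cv2.cvtColor(c["img"],40); s=((g>95)&(hsv[...,1]<60)).astype(np.uint8)*255
q=np.zeros_like(s); q[150:285,330:455]=s[150:285,330:455]; q=cv2.morphologyEx(q,cv2.MORPH_OPEN,np.ones((35,35)))
k=max(cv2.findContours(q,0,1)[0],key=cv2.contourArea)[:,0]; P=cast(c,k,.09)[:,:2].astype(np.float32); print("pan",cv2.fitEllipse(P))
print("spoon",cast(c,[[186,297],[245,294],[215,292]],.05).round(3))
for z in(.42,.36): pass
```

```text
right edge [ 0.9695 -0.2449  0.4466  0.0011]
left edge [ 1.000e+00 -8.000e-04  5.524e-01  3.461e-01]
front [ 0.0164 -0.9999  0.3937  0.1078]
start [226.80588235 185.27058824] 170 [[0.42177426 0.08705655 0.054     ]]
lock [186.04081633 186.0952381 ] 147 [[0.42278211 0.0379308  0.054     ]]
ring [[0.4008 0.2087 0.048 ]
 [0.543  0.2139 0.048 ]
 [0.4714 0.1397 0.048 ]]
hub [[0.48819889 0.06727996 0.066     ]] tip [[0.51391341 0.10767263 0.072     ]]
knob [[0.4475142  0.27811705 0.113     ]] ears [[0.38544294 0.28605394 0.085     ]
 [0.51386782 0.274893   0.085     ]]
pan ((0.44175007939338684, 0.28538841009140015), (0.09765772521495819, 0.1404389888048172), 166.6465301513672)
spoon [[0.58  0.023 0.05 ]
 [0.576 0.104 0.05 ]
 [0.572 0.063 0.05 ]]
```

```bash
cat >> h.py <<'E'
YAW=.016; ZONE=np.array([.472,.212]); AX=ZONE+R.from_euler('z',YAW).as_matrix()[:2,:2]@[.020,-.147]
def ikok(p,y):
    q=bot.solve_ik(p,down(y)); return None if q is None else np.round(q,2)
E
python3 - <<'E'
from h import *
print(AX)
pan=np.array([.449,.279]); d=ZONE-pan; L=np.linalg.norm(d); d/=L; y=np.arctan2(d[0],-d[1])
for k in (y,y+np.pi): print(k,ikok([*(pan-d*.085),.058],k))
for k in (150,90,30): print(k,ikok([*AX,.06],np.radians(k)))
q=bot.solve_ik([*(pan-d*.085),.17],down(y)); k=y if q is not None else y+np.pi
bot.goto([*(pan-d*.085),.17],down(k)); bot.set_gripper(.044)
bot.move_straight([*(pan-d*.085),.058],rate=.12)
print(bot.observe()["contact_force"])
hit=bot.move_straight([*(ZONE-d*.063),.058],rate=.035,contact_N=15)
o=bot.observe(); print(hit,o["t"],o["eef_pos"],o["contact_force"],o["gripper_width"])
E
```

```text
[0.49434934 0.0653388 ]
0.3306788885764783 [-1.05  0.54  0.34  1.95 -0.27  0.69 -0.21]
3.4722715421662715 [-0.84  0.53  0.06  1.93 -0.05  0.69  2.71]
150 [-0.5   0.47  0.35  2.08 -0.27  0.63  2.65]
90 [-0.55  0.48  0.41  2.09 -0.32  0.64  1.65]
30 [-0.56  0.48  0.43  2.09 -0.33  0.64  0.62]
[-0.66261527 -0.32158364 -0.27129392]
False 8.5083 [0.45150089 0.27166892 0.05799378] [-1.39299501  2.74752147  0.43036391] 0.04387141841273233
```

Pushed with about 3 N. I'll retract and look.

```bash
cat >> h.py <<'E'
def panpos(c,zlid=.113):
    """pan from dark knob on the lid (wrist view)"""
    return
E
python3 - <<'E'
from h import *; import pickle
p=bot.observe()["eef_pos"]
bot.move_straight(p+[-.012,.035,0],rate=.1); bot.move_straight(p+[-.012,.035,.13],rate=.2)
bot.set_gripper(0)
bot.goto([.38,.15,.30],down(np.pi/2))
c=wrist(); pickle.dump(c,open("w2.pkl","wb")); print(bot.observe()["t"])
cv2.imwrite("pics/w2.png",c["img"][130:330,120:470].repeat(2,0).repeat(2,1))
E
```

```text
11.5583
```

View pics/w2.png

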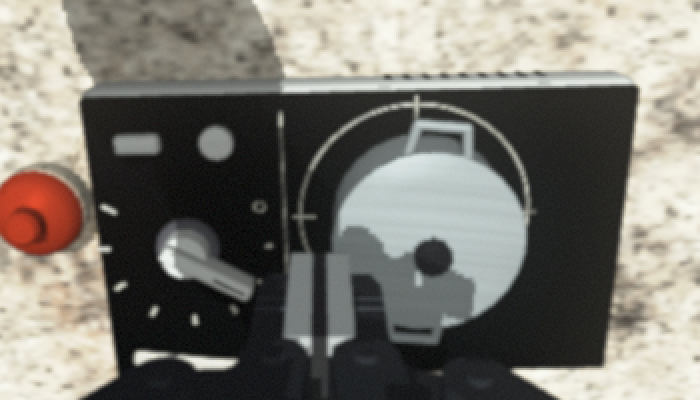

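The ring's crop marks are at (417,103), (300,216) and (531,212), and the knob is at (433,257).

Run:
```python
from h import *; import pickle
c=pickle.load(open("w2.pkl","rb")); f=lambda p:np.array(p)/2+[120,130]
r=cast(c,f([[417,103],[300,216],[531,212]]),.048);print(r.round(4),"centre",(r[1]+r[2])/2, r[0,0]+.072)
print("knob",cast(c,f([433,257]),.113), "for z .108",cast(c,f([433,257]),.108))
print("ears",cast(c,f([[443,122],[415,341]]),.085).round(4))
print("pan sides",cast(c,f([[333,235],[527,235]]),.088).round(4))
s=cast(c,f([[215,143],[137,145]]),.054);print("keys",s.round(4))
print("hub",cast(c,f([187,245]),.064),"tip",cast(c,f([250,292]),.072), "mark 2oclock/12/10", cast(c,f([[120,287],[195,320]]),.048))
```

```text
[[0.3987 0.2105 0.048 ]
 [0.4735 0.1385 0.048 ]
 [0.4709 0.287  0.048 ]] centre [0.47218855 0.21279364 0.048     ] 0.4707371537657897
knob [[0.46936579 0.21334029 0.113     ]] for z .108 [[0.47195101 0.21429492 0.108     ]]
ears [[0.4003 0.2198 0.085 ]
 [0.5421 0.2105 0.085 ]]
pan sides [[0.4679 0.1589 0.088 ]
 [0.4681 0.2723 0.088 ]]
keys [[0.4222 0.0873 0.054 ]
 [0.4234 0.0395 0.054 ]]
hub [[0.48607487 0.0679684  0.064     ]] tip [[0.51487349 0.10727312 0.072     ]] mark 2oclock/12/10 [[0.52492249 0.01774324 0.048     ]
 [0.550376   0.06633252 0.048     ]]
```

The pan is at (0.470, 0.214) and the ring centre at (0.472, 0.212), so it is inside. Now the selector.

Run:
```python
from h import *; import pickle
def pose(deg,off,r=.036,z=.057):
    a=np.radians(deg)+YAW; u=np.array([np.cos(a),np.sin(a)]); t=np.array([-u[1],u[0]])
    return [*(AX+r*u+off*t),z], down(a+np.radians(80))
p,o=pose(60,.036); bot.goto([p[0],p[1],.15],o); bot.move_straight(p,rate=.12)
for off in (.018,):
    p,o=pose(60,off); print("hit",bot.move_straight(p,rot=o,rate=.05,contact_N=8))
for a in [48,36,24,12,0,-12,-24,-36,-48,-57]:
    p,o=pose(a,.0145); h=bot.move_straight(p,rot=o,rate=.05,contact_N=12); s=bot.observe(); print(a,h,s["contact_force"].round(1),np.round(s["eef_pos"]-p,3))
    if h: break
else:
    p,o=pose(-57,.024); bot.move_straight(p,rate=.05); p[2]=.15; bot.move_straight(p,rate=.2)
    bot.goto([.38,.15,.30],down(np.pi/2)); c=wrist(); pickle.dump(c,open("w3.pkl","wb"))
    cv2.imwrite("pics/w3.png",c["img"][130:330,120:470].repeat(2,0).repeat(2,1))
print(bot.observe()["t"])
```

```text
hit False
48 False [ 0.7  0.9 -0.8] [-0. -0. -0.]
36 False [-1.  -0.  -1.5] [-0.001  0.    -0.   ]
24 False [-0.3  1.  -0.6] [-0. -0. -0.]
12 False [ 0.1  0.  -0.9] [-0.  0. -0.]
0 False [-0.8  0.8  0.4] [-0.  0. -0.]
-12 False [0.5 0.3 0.5] [-0.  0. -0.]
-24 False [0.5 0.9 1. ] [-0.     0.001 -0.   ]
-36 False [0.4 0.4 0.2] [-0.  0. -0.]
-48 False [ 0.5 -0.2  0.7] [-0.  0. -0.]
-57 False [1.3 0.3 0. ] [0. 0. 0.]
19.5833
```

View pics/w3.png

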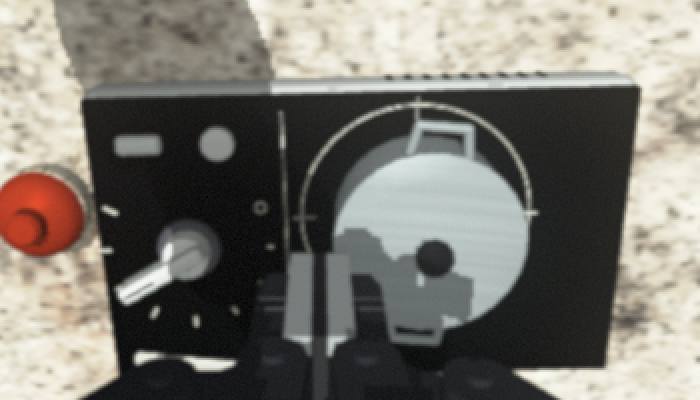

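Run:
```python
from h import *; import pickle
c=pickle.load(open("w3.pkl","rb")); f=lambda p:np.array(p)/2+[120,130]
v=cast(c,f([122,294]),.072)[0,:2]-AX; a=np.degrees(np.arctan2(v[1],v[0])-YAW); print("wing",a,np.linalg.norm(v))
k=cast(c,f([216,144]),.054)[0]; print("key",k)
if abs(a+60)<10:
    bot.goto([.422,.0872,.12],down(np.pi/2)); bot.move_straight([.422,.0872,.062],rate=.1)
    bot.sleep(.3); f0=bot.observe()["contact_force"][2]
    z=.058
    while z>.0485:
        h=bot.move_straight([.422,.0872,z],rate=.02); bot.sleep(.15); o=bot.observe(); F=o["contact_force"][2]-f0; print(round(z,4),round(o["eef_pos"][2],4),round(F,2))
        if F>6: break
        z-=.0007
    bot.move_straight([.422,.0872,.062],rate=.03); bot.move_straight([.422,.0872,.15],rate=.2)
    bot.goto([.38,.15,.30],down(np.pi/2)); c=wrist(); cv2.imwrite("pics/w4.png",c["img"][130:330,120:470].repeat(2,0).repeat(2,1))
print(bot.observe()["t"])
```

```text
wing -62.90451814158091 0.044538027761079894
key [0.4221554  0.08725368 0.054     ]
0.058 0.058 -0.11
0.0573 0.0573 0.23
0.0566 0.0566 1.15
0.0559 0.0559 -0.59
0.0552 0.0552 0.05
0.0545 0.0545 0.22
0.0538 0.0538 0.97
0.0531 0.0531 1.53
0.0524 0.0524 2.26
0.0517 0.0517 3.38
0.051 0.051 4.09
0.0503 0.0503 4.73
0.0496 0.0499 12.7
28.7583
```

View pics/w4.png

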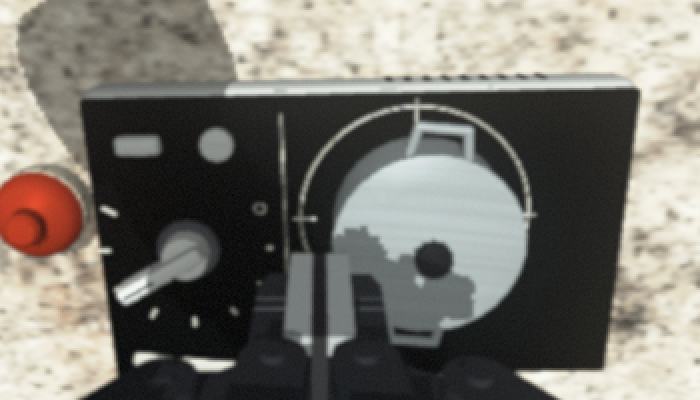

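The start key bottomed at 4 mm of travel and is up again at (216,145). The wing at (122,294) is still at 2 o'clock, the pan is unmoved in the ring, and the robot is clear of everything.

```bash
python3 -c "
from cell import bot
print(bot.close_job())"
```

```text
the job is handed in; nothing more can be done
None
```

The job is handed in at about 29 s: the pan stands inside the big ring (about 3 mm off centre), the selector is on the sixth stroke, and the start key was pressed fully down and came up again.

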